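# Pass the parts case through the fence opening

### The arm

A 6-joint arm with a two-finger parallel gripper is mounted at the origin on the work surface. World frame = base frame: x ahead of the robot, y to its left, z up, the work surface at z = 0. Lengths are in mm, angles in rad, forces in N, time in s.
With the tool pointing down it reaches from about 150 to 775 mm from the base axis. Payload 6.1 kg.
Tool frame: the origin (TCP) lies at the very end of the fingers, on their centre line; the grasp point (between the pads) lies 19 mm behind it; z points along the fingers, y is the direction in which the jaws open and shut (so a half turn about z gives the same grasp; the last joint's range is limited). The gripper opens to 85 mm and grips with 20 to 120 N. Pads are 22 mm wide; open, the fingers measure 114 mm over their backs; the gripper's body (76 mm by 85 mm) begins 54 mm behind the grasp point. The pads swing forward as they close: fully open they stand 13 mm farther back than shut.
Start: joints at [1.303, 0.126, -0.04, 1.405, 0, 1.571], TCP at [138.914, 506.272, 231.295] pointing down, gripper open.
Joint ranges: [-2.72, 2.72], [-0.95, 1.95], [-1.27, 1.35], [-1.78, 2.02], [-1.46, 1.47], [-3.14, 3.14]. Speed limits (rad/s): [2.39, 2.39, 3.01, 3.14, 3.14, 3.14].

### API

Orientations are given as a rotation vector (axis times angle).
In Python, from rig import bot gives the robot as it stands.
- The arm moves only by the tool carry_out, never from a script. Its argument "series" is a list that holds one entry, the list of rows, each a list of 6 numbers: the shift along the tool's x, y, z in mm, then the turn, a rotation vector about the tool's x, y, z in degrees. In form: [[[dx, dy, dz, ax, ay, az], ...]]. A call has 1 to 12 rows; each row is the pose to reach, as a shift and turn from the pose measured when the call began, along the tool's axes at that moment; what a row does not reach only later rows make up. A row lasts 1/12 s, in which the tool goes at most 41.7 mm and 7.16 degrees, less where a joint would pass 70% of its speed; a pose out of reach is approached as far as the arm can. A call with a gripper value outside its range is refused whole. "fingers" is the finger opening in mm, from 0 to 85.4, set as the call begins (left out, the last holds). The fingers move at their own pace and stop on an object; the grip force is fixed at half the most. Time passes only in rows, so rows that repeat a pose let the fingers close. It gives the time, the measured TCP pose, the force and the opening at its end, in the units of the state.
- bot.state(): the state, without advancing time (a new reading comes with each control period).
- bot.snapshot(name): name is "scene" or "top" or "wrist"; returns the picture (400x640x3 uint8, red, green, blue); there is no depth.
- bot.calibration(name): a dict with "camera_matrix" (3x3 intrinsics, pixels), "pose" (4x4, takes a point from camera to world coordinates). Camera axes: x right, y up, looking along -z (the intrinsics and any distortion apply to the point x, -y, -z); pixel columns grow to the right and rows downward; lengths in mm; the calibration is good to about 2 mm. A picture is of the moment at which its call begins: read the wrist's pose just before it. calibration takes no time and is no camera call; for the wrist camera it gives the pose at the moment of the call.
- bot.sign_off(): hands the job in, once; it reports no verdict.
The state is a dict: "time_s": time; "q": joint angles; "qd": joint speeds; "joint_efforts": joint torques, N m; "eef_pos": TCP position; "tool_rot": TCP orientation; "wrist_force": force on the tool from outside, world axes, zero at the start; "wrist_torque": the same for the moment, N m; "gripper_width": finger opening in mm.
Only numpy, scipy, OpenCV 4.12 (cv2) and the standard library are available. Lean on these libraries where they do the work, as an engineer would, in place of code of your own. Each camera call takes 0.05 s, during which the arm holds its last target.

### The job

On the store's bench, push the flat grey parts case from the right-hand side of the low mesh fence, along the bench, through the opening between the two round posts, and on until its short end sits squarely against the steel stop rail on the other side. Only push it: never lift, carry or tip it. Leave the other things on the bench where they are, and finish with the robot clear of everything.

Things in the scene. Friction and masses are not known exactly. Their poses are not given: they have to be found in the camera images.
- case: Flat closed steel parts case, loose on the bench, plain grey: 90 mm wide (its x), 110 mm long (its y), 40 mm high (z), 0.4 to 0.85 kg. Origin: centre of its underside. It fits through the opening only lengthwise, either short end leading. It starts lying flat, its y axis within 30 degrees of the fence's y axis.
- fence: Low blue mesh fence fixed to the bench, with the stop rail. Origin: on the bench, midway between the two posts. Its x axis runs along the fence; its y axis (roughly the robot's left) is the way through the opening to the stop. A mesh panel 10 mm thick and 55 mm high runs outward from each post to x = -210 and +210 mm. It cannot be moved.
- opening (a point): Middle of the opening, on the bench (the fence's origin and axes). The round posts beside it are 30 mm in diameter, 60 mm high, at x = -64 and +64 mm: the opening is 98 mm wide. The case starts at y = -205 to -165 mm, x = -45 to +45 mm from here; at the start the bench around it is bare of other things from y = -340 to -80 mm, x = -150 to +150 mm.
- stop (a point): Middle of the stop rail's face at bench level: the face looks to the fence's -y, 160 mm beyond the fence's origin; the steel rail is 130 mm long, 6 mm thick and 30 mm high, with a low foot behind it. A case fully home has its centre 55 mm short of this face, 105 mm beyond the fence's origin.
- tape: Roll of black tape, 56 mm across, 22 mm high, lying flat near the fence on the starting side. A loose bystander, to be left alone. Origin: underside centre.
- padlock: Brass padlock lying flat near the fence on the starting side, about 40 x 60 mm, 20 mm high. A loose bystander, to be left alone. Origin: underside, on the middle of its body.
- mug: White mug, 76 mm across, 88 mm high, standing on the stop's side of the fence. A loose bystander, to be left alone. Origin: underside centre.
- tin: Metal tin, 72 mm across, 85 mm high, standing on the stop's side of the fence. A loose bystander, to be left alone. Origin: underside centre.
- carton: Small cardboard carton, 60 x 45 mm, 35 mm high, beside the stop rail. A loose bystander, to be left alone. Origin: underside centre.
- driver: Screwdriver, 180 mm long, lying beyond the stop. A loose bystander, to be left alone. Origin: underside, on the middle of its body.
- tapbox: Small orange plastic box, 50 x 80 mm, 30 mm high, beyond the stop. A loose bystander, to be left alone. Origin: underside centre.
Not all that is in view belongs to the job. What is meant by the case is not green, and is the larger of those in its own colour.

How it is judged:
By the outcome, as a careful person would: the job done as asked, in the order asked, and still so for the second after the job is handed in, with the robot touching nothing.
It also fails if it takes over 72 s, if anything falls off the work surface, if the arm or the gripper's body presses on something with over 40 N, if the wrist force passes 120 N, or if a joint passes its speed limit or range.

## Working session

There is one attempt and no reset: what is moved stays moved. The work goes in short steps, Python scripts to look and compute and a tool call to move; the robot and the scene stay as the last step left them, time stands still between calls to the robot, and variables do not carry over. Pictures are saved under pics/ and viewed, and the job is handed in when it is done.

Besides the shell and the picture viewer there is one more tool, called after "Request:" by a JSON object that holds its "fn" and its "kwargs". carry_out: Moves the arm, as the interface text tells. Its arguments: {"type":"object","properties":{"series":{"type":"array","items":{"type":"array","items":{"type":"array","items":{"type":"number"}}}},"fingers":{"type":"number"}},"required":["series"]}

```bash
ls; mkdir -p pics; python3 - <<'E'
from rig import bot
import cv2
print(bot.state())
for n in("scene","top","wrist"):
    c=bot.calibration(n); print(n,c)
    cv2.imwrite(f"pics/{n}0.png",bot.snapshot(n)[:,:,::-1])
E
```

```text
pics
{'time_s': 0.0, 'q': array([ 1.30304294e+00,  1.26412767e-01, -4.05969036e-02,  1.40540938e+00,
        2.65481898e-06,  1.57084123e+00]), 'qd': array([ 0.00041213, -0.00187429,  0.00105412, -0.00021266,  0.00106764,
        0.00030596]), 'joint_efforts': array([-4.95095555e-04, -4.35916650e+01,  3.52922237e+01,  1.72566308e-02,
       -6.10587335e-05,  1.23331702e-05]), 'eef_pos': array([138.78911487, 505.90308371, 230.51637016]), 'tool_rot': array([-4.19371309e-01, -3.11325369e+00,  2.52542814e-03]), 'wrist_force': array([ 0.25126932,  0.36840304, -0.13488434]), 'wrist_torque': array([-0.02150649,  0.00085577,  0.03852803]), 'gripper_width': 85.18345301363509}
scene {'camera_matrix': array([[466.56555342,   0.        , 319.81505927],
       [  0.        , 466.56555342, 207.3189648 ],
       [  0.        ,   0.        ,   1.        ]]), 'pose': array([[-4.57943350e-01, -7.09544308e-01,  5.35569568e-01,
         1.09752412e+03],
       [ 8.88979484e-01, -3.64265643e-01,  2.77535615e-01,
         2.95260052e+02],
       [-1.83422268e-03,  6.03205948e-01,  7.97583362e-01,
        
[... 460 characters left out ...]
       [ 3.23525250e-02,  1.36354917e-01,  9.90131633e-01,
         1.01606192e+03],
       [ 0.00000000e+00,  0.00000000e+00,  0.00000000e+00,
         1.00000000e+00]])}
wrist {'camera_matrix': array([[331.27988539,   0.        , 325.08113934],
       [  0.        , 331.27988539, 198.65268733],
       [  0.        ,   0.        ,   1.        ]]), 'pose': array([[ 2.65418352e-01, -9.12224373e-01, -3.12089398e-01,
         5.79296472e+01],
       [ 9.64132544e-01,  2.50711802e-01,  8.71322602e-02,
         5.27560034e+02],
       [-1.23967594e-03, -3.24022046e-01,  9.46048718e-01,
         3.73751530e+02],
       [ 0.00000000e+00,  0.00000000e+00,  0.00000000e+00,
         1.00000000e+00]])}
```

View pics/top0.png

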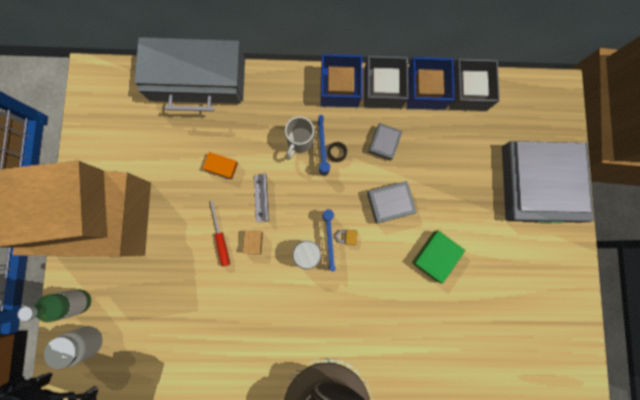

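View pics/scene0.png

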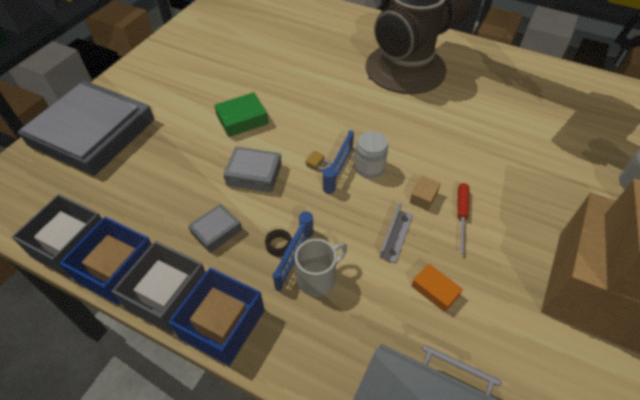

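View pics/wrist0.png

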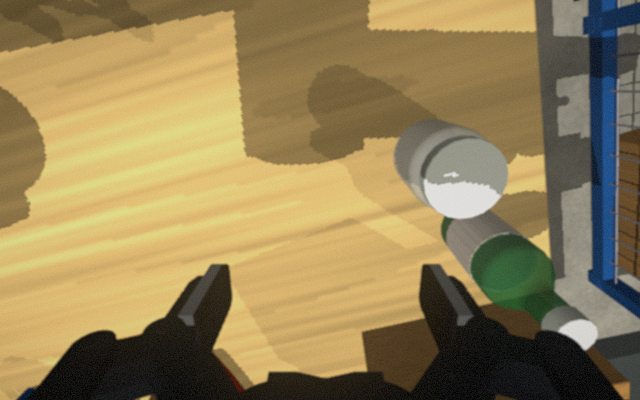

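The case is the larger mid-bench grey box, at top pixel (392,202). The smaller grey box at (385,142) and the green one are decoys. The posts are near (325,168) and (328,215), and the stop is near (262,197). Next I'll zoom in.

```bash
python3 - <<'E'
import cv2
a=cv2.imread("pics/top0.png");b=cv2.imread("pics/scene0.png")
cv2.imwrite("pics/topz.png",cv2.resize(a[105:285,230:430],None,fx=4,fy=3.3*4/3.3*0+4,interpolation=cv2.INTER_CUBIC)[:600+120])
c=a[120:270,240:440]; cv2.imwrite("pics/topz.png",cv2.resize(c,None,fx=4,fy=4,interpolation=cv2.INTER_CUBIC))
c=b[120:270,215:415]; cv2.imwrite("pics/scz.png",cv2.resize(c,None,fx=4,fy=4,interpolation=cv2.INTER_CUBIC))
E
```

```text
(no output)
```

View pics/topz.png

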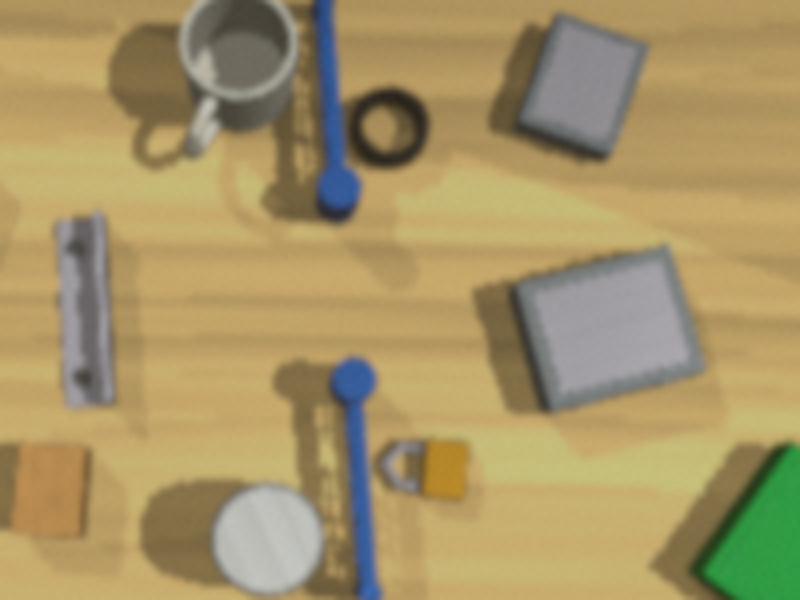

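View pics/scz.png

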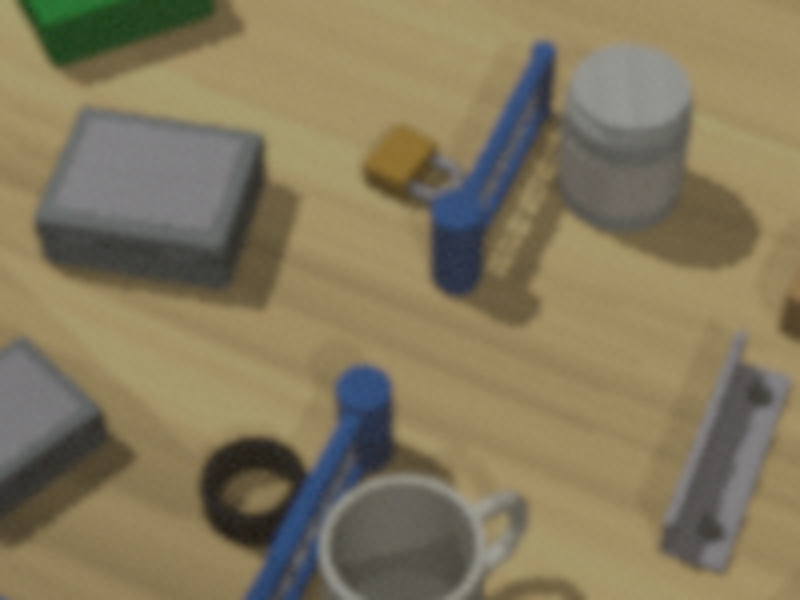

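```bash
cat > h.py <<'E'
import numpy as np
from rig import bot
def ray(n,uv,c=None):
    c=c or bot.calibration(n);K=c["camera_matrix"];T=np.array(c["pose"])
    d=np.array([(uv[0]-K[0,2])/K[0,0],-(uv[1]-K[1,2])/K[1,1],-1]);d=T[:3,:3]@d
    return T[:3,3],d
def atz(n,uv,z,c=None):
    o,d=ray(n,uv,c);return o+d*(z-o[2])/d[2]
def proj(n,P,c=None):
    c=c or bot.calibration(n);K=c["camera_matrix"];T=np.array(c["pose"])
    p=(np.asarray(P,float)-T[:3,3])@T[:3,:3];p=p*[1,-1,-1]
    return (p@K.T)[...,:2]/(p[...,2:])
def tri(r):
    A=0;b=0
    for o,d in r:
        d=d/np.linalg.norm(d);M=np.eye(3)-np.outer(d,d);A=A+M;b=b+M@o
    p=np.linalg.solve(A,b);return p,[np.linalg.norm(np.cross(p-o,d/np.linalg.norm(d))) for o,d in r]
E
python3 - <<'E'
from h import *
np.set_printoptions(precision=1,suppress=True)
tz=lambda p:(240+(p[0]-1.5)/4,120+(p[1]-1.5)/4)
sz=lambda p:(215+(p[0]-1.5)/4,120+(p[1]-1.5)/4)
for n,a,b in [("post+",(340,187),(364,388)),("post-",(353,380),(457,205)),("endp-",(370,592),(543,48)),
 ("rail+",(100,215),(668,525)),("rail-",(112,403),(742,335)),
 ("c1",(515,287),(222,240)),("c2",(668,246),(42,212)),("c3",(704,368),(88,108)),("c4",(550,410),(263,137))]:
    print(n,*tri([ray("top",tz(a)),ray("scene",sz(b))]))
E
```

```text
post+ [623.3  18.1  57.7] [np.float64(0.5948595282423579), np.float64(0.59485952824228)]
post- [495.3   7.   61. ] [np.float64(1.4969387636979332), np.float64(1.4969387636979143)]
endp- [359.8  -5.5  55.7] [np.float64(0.9324474185692483), np.float64(0.9324474185693313)]
rail+ [607.4 179.6  24.4] [np.float64(0.5903032717056087), np.float64(0.5903032717055666)]
rail- [479.5 167.8  24. ] [np.float64(0.3509390963956741), np.float64(0.3509390963955332)]
c1 [ 561.7 -101.7   42.9] [np.float64(1.7377647537465504), np.float64(1.7377647537465428)]
c2 [ 590.6 -202.4   43.8] [np.float64(1.029601515089672), np.float64(1.0296015150896003)]
c3 [ 509.1 -226.6   39.5] [np.float64(0.9199530483121822), np.float64(0.919953048312183)]
c4 [ 479.9 -125.2   36.1] [np.float64(0.743138720547391), np.float64(0.7431387205473218)]
```

```bash
cat >> h.py <<'E'
from scipy.spatial.transform import Rotation as R
O=np.array([559.3,12.6]);TH=np.radians(5.1)
ex=np.array([np.cos(TH),np.sin(TH)]);ey=np.array([-ex[1],ex[0]])
def F2W(x,y):return O+x*ex+y*ey
def W2F(p):d=np.asarray(p)[...,:2]-O;return np.stack([d@ex,d@ey],-1)
def goal(fx,fy,z,yaw): # yaw of tool y in the fence frame deg
    s=bot.state();Rc=R.from_rotvec(s["tool_rot"])
    a=np.radians(yaw)+TH;y=np.array([np.cos(a),np.sin(a),0]);zz=np.array([0,0,-1.]);x=np.cross(y,zz)
    Rt=R.from_matrix(np.stack([x,y,zz],1))
    w=F2W(fx,fy);d=np.array([w[0],w[1],z])-s["eef_pos"]
    t=Rc.inv().apply(d);tu=(Rc.inv()*Rt).as_rotvec(degrees=True)
    print("goal",(fx,fy,z,yaw),"shift",np.round(t,1),"turn",np.round(tu,2))
def now():
    s=bot.state();Rc=R.from_rotvec(s["tool_rot"]).as_matrix()
    print("t",round(s["time_s"],2),"tcp fence",W2F(s["eef_pos"]).round(1),"z",s["eef_pos"][2].round(1),"yaw",np.round(np.degrees(np.arctan2(Rc[1,1],Rc[0,1])-TH),2),"tilt z",Rc[:,2].round(3),"F",s["wrist_force"].round(1),"q",s["q"].round(2),"w",round(s["gripper_width"],1))
E
python3 - <<'E'
from h import *;import cv2
now();goal(-150,-174,150,90)
X=np.array
cs=(-39.6,-173.8,11.1)
def box(c,w,l,h):
    a=np.radians(c[2]);r=np.array([[np.cos(a),-np.sin(a)],[np.sin(a),np.cos(a)]])
    q=[(r@X([sx*w/2,sy*l/2]))+c[:2] for sx,sy in((-1,-1),(1,-1),(1,1),(-1,1))]
    return [[*F2W(*p),z] for z in(0,h) for p in q]
for n in("top","scene"):
    im=cv2.imread(f"pics/{n}0.png");im=cv2.resize(im,None,fx=4,fy=4,interpolation=cv2.INTER_CUBIC)
    def L(a,b,col=(0,0,255)):
        p=proj(n,X([a,b]))*4+1.5;cv2.line(im,*[tuple(map(int,k.round())) for k in p],col,1)
    B=box(cs,90,110,40)
    for i in range(4):L(B[4+i],B[4+(i+1)%4]);L(B[i],B[(i+1)%4],(0,255,255))
    B=box((0,163,0),130,6,30)
    for i in range(4):L(B[4+i],B[4+(i+1)%4]);L(B[i],B[(i+1)%4],(0,255,255))
    for sx in(-64,64):
        t=np.linspace(0,6.283,25)
        for z in(0,60):
            P=[[*F2W(sx+15*np.cos(k),15*np.sin(k)),z] for k in t]
            for i in range(24):L(P[i],P[i+1])
    x0,y0=(960,480) if n=="top" else(860,480)
    cv2.imwrite(f"pics/ov_{n}.png",im[y0:y0+600,x0:x0+800])
E
```

```text
t 0.15 tcp fence [-374.9  528.8] z 230.7 yaw 69.55 tilt z [-0.    -0.001 -1.   ] F [ 0.6  0.1 -0.1] q [ 1.3   0.13 -0.04  1.41  0.    1.57] w 85.3
goal (-150, -174, 150, 90) shift [-456.3 -579.9   81.4] turn [-7.000e-02 -1.000e-02 -2.045e+01]
```

View pics/ov_top.png

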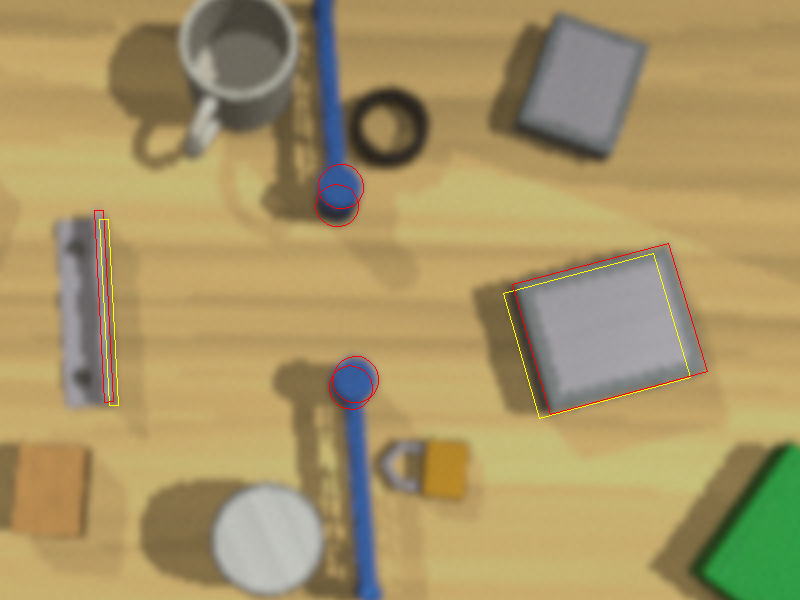

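View pics/ov_scene.png

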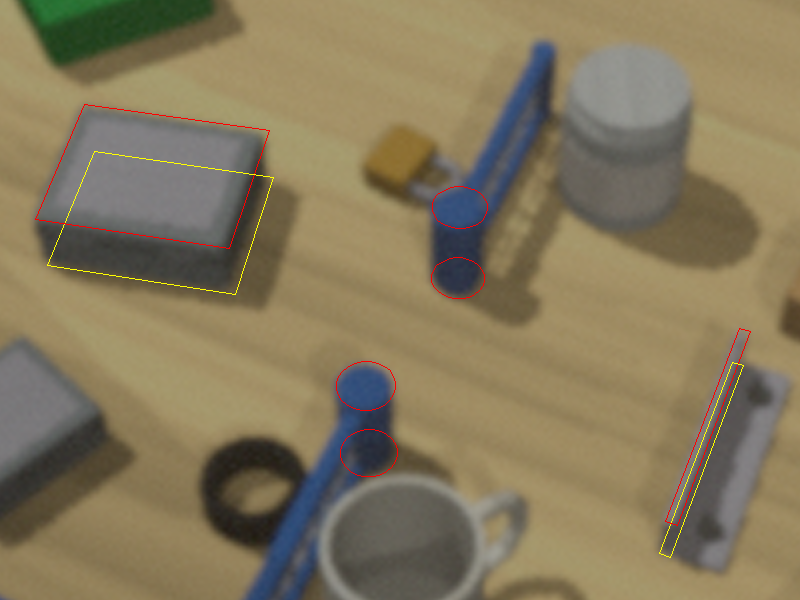

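Request:
{"fn": "carry_out", "kwargs": {"series": [[[-20,-25,0,0,0,-1],[-55,-70,5,0,0,-3],[-92,-116,12,0,0,-5],[-122,-155,20,0,0,-7],[-152,-194,28,0,0,-9],[-182,-232,35,0,0,-10],[-212,-271,42,0,0,-12],[-242,-309,48,0,0,-13],[-272,-348,54,0,0,-14],[-302,-387,60,0,0,-16],[-332,-425,66,0,0,-17],[-362,-464,70,0,0,-18]]], "fingers": 60}}

```text
time_s: 1.15
eef_pos: [326.1, 55.0, 172.3]
tool_rot: [-0.075, 3.14, -0.001]
wrist_force: [1.0, 0.2, -0.5]
gripper_width: 59.7
```

```bash
python3 - <<'E'
from h import *
now();goal(-150,-174,150,90)
E
```

```text
t 1.15 tcp fence [-228.5   62.9] z 172.3 yaw 87.62 tilt z [ 0.    -0.001 -1.   ] F [ 1.   0.2 -0.5] q [ 0.17 -0.24 -0.51  1.3  -0.    0.12] w 59.7
goal (-150, -174, 150, 90) shift [ -88.3 -233.4   22.6] turn [-0.05  0.02 -2.38]
```

Request:
{"fn": "carry_out", "kwargs": {"series": [[[-11,-30,3,0,0,-0.5],[-24,-64,6,0,0,-1],[-37,-98,9,0,0,-1.5],[-50,-132,12,0,0,-2],[-62,-165,16,0,0,-2.4],[-73,-194,19,0,0,-2.4],[-82,-217,22,0,0,-2.4],[-88,-233,23,0,0,-2.4],[-88,-233,23,0,0,-2.4]]]}}

```text
time_s: 1.9
eef_pos: [425.8, -176.1, 148.6]
tool_rot: [0.135, -3.138, 0.002]
wrist_force: [-0.6, 0.5, -0.5]
gripper_width: 59.5
```

```bash
python3 - <<'E'
from h import *;import cv2
now();c=bot.calibration("wrist");im=bot.snapshot("wrist");cv2.imwrite("pics/w1.png",im[:,:,::-1])
np.save("w1pose.npy",c["pose"])
goal(-150,-174,14,90)
E
```

```text
t 1.9 tcp fence [-149.7 -176.1] z 148.6 yaw 89.84 tilt z [-0.    -0.001 -1.   ] F [-0.6  0.5 -0.5] q [-0.39  0.02 -0.34  1.21 -0.   -0.48] w 59.5
goal (-150, -174, 14, 90) shift [ -0.5   0.5 134.8] turn [-0.01 -0.05 -0.11]
```

View pics/w1.png

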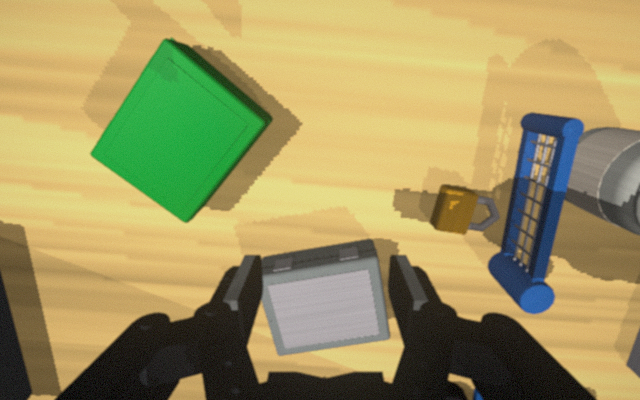

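Request:
{"fn": "carry_out", "kwargs": {"series": [[[-8,0.5,10,0,0,0],[-16,0.5,30,0,0,0],[-24,0.5,55,0,0,0],[-25,0.5,80,0,0,0],[-25,0.5,105,0,0,0],[-25,0.5,125,0,0,0],[-25,0.5,136,0,0,0],[-25,0.5,136,0,0,0]]]}}

```text
time_s: 2.62
eef_pos: [447.6, -169.7, 9.7]
tool_rot: [0.139, -3.133, -0.003]
wrist_force: [-0.2, 1.0, 0.2]
gripper_width: 60.0
```

```bash
python3 - <<'E'
from h import *;import cv2
now();im=bot.snapshot("wrist");cv2.imwrite("pics/w2.png",im[:,:,::-1])
im=bot.snapshot("scene");cv2.imwrite("pics/s2.png",cv2.resize(im[60:300,180:500,::-1],None,fx=2.5,fy=2.5))
goal(-56,-176,12,90)
E
```

```text
t 2.62 tcp fence [-127.5 -171.6] z 9.7 yaw 89.99 tilt z [-0.006  0.002 -1.   ] F [-0.2  1.   0.2] q [-0.36  0.15 -0.52  0.91 -0.   -0.45] w 60.0
goal (-56, -176, 12, 90) shift [-69.7  -3.    0.5] turn [ 0.02 -0.1  -0.03]
```

View pics/w2.png

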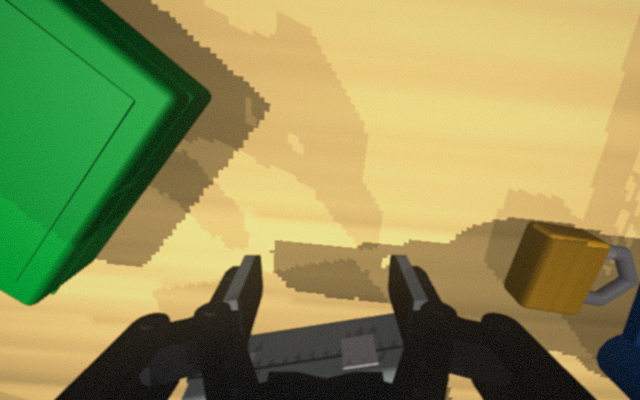

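View pics/s2.png

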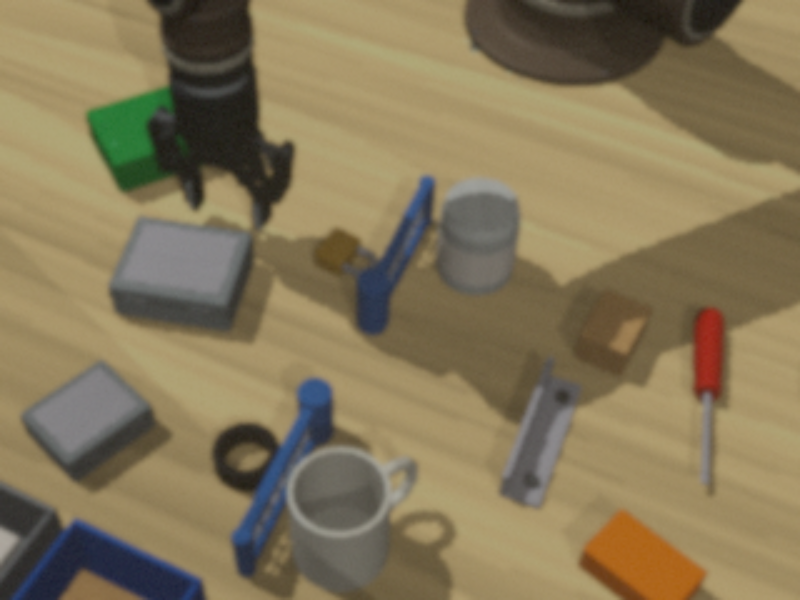

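Request:
{"fn": "carry_out", "kwargs": {"series": [[[-8,-4,0,0,0,0],[-14,-4,0,0,0,0],[-20,-4,0,0,0,0],[-26,-4,0,0,0,0],[-32,-4,0,0,0,0],[-38,-4,0,0,0,0],[-44,-4,0,0,0,0],[-50,-4,0,0,0,0],[-55,-4,0,0,0,0],[-60,-4,0,0,0,0],[-60,-4,0,0,0,0]]]}}

```text
time_s: 3.63
eef_pos: [511.1, -169.7, 12.5]
tool_rot: [0.139, -3.138, 0.0]
wrist_force: [0.1, 0.5, 0.3]
gripper_width: 60.0
```

```bash
python3 - <<'E'
from h import *;import cv2
now()
for n in("top","scene"):
    im=bot.snapshot(n);cv2.imwrite(f"pics/{n}3.png",im[:,:,::-1])
    c=im[120:270,240:440] if n=="top" else im[120:270,215:415]
    cv2.imwrite(f"pics/{n}3z.png",cv2.resize(c[:,:,::-1],None,fx=4,fy=4,interpolation=cv2.INTER_CUBIC))
E
```

```text
t 3.63 tcp fence [ -64.2 -177.3] z 12.5 yaw 89.97 tilt z [-0. -0. -1.] F [0.1 0.5 0.3] q [-0.32  0.24 -0.39  0.94 -0.   -0.41] w 60.0
```

View pics/top3z.png

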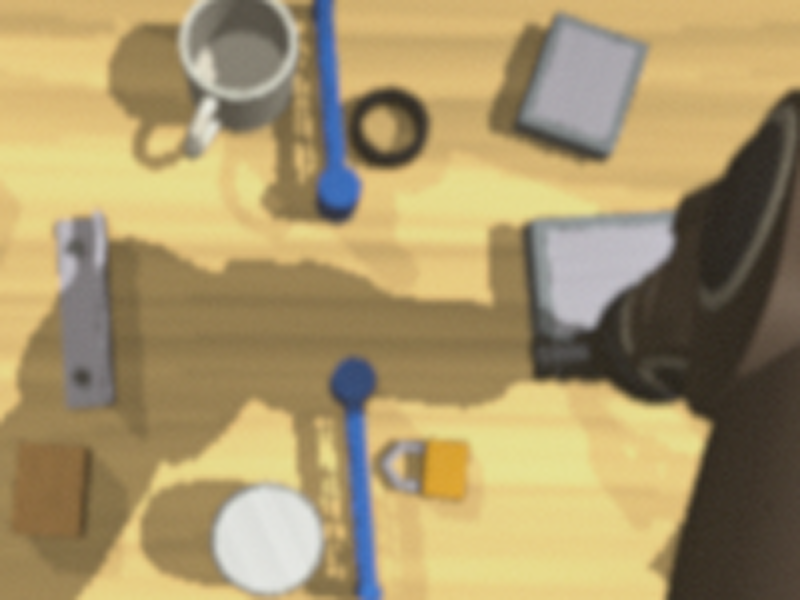

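View pics/scene3z.png

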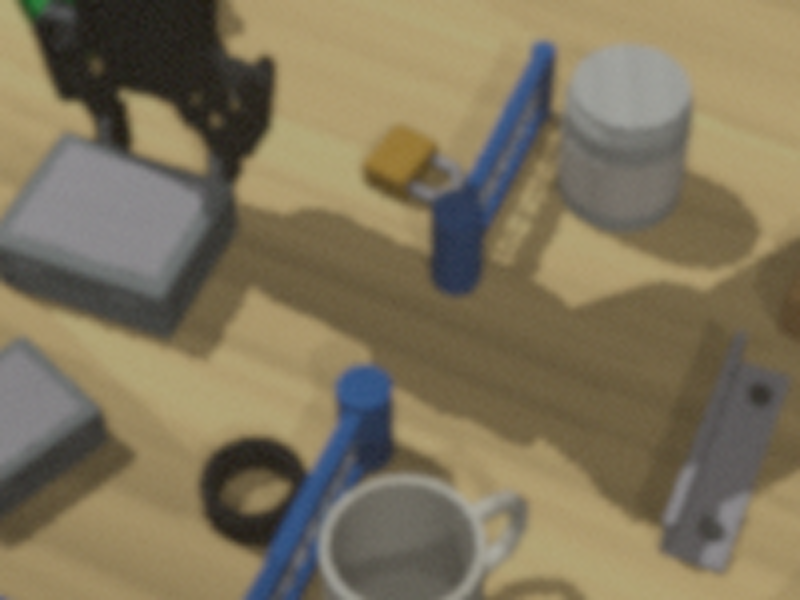

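```bash
python3 - <<'E'
from h import *
np.set_printoptions(precision=1,suppress=True)
tz=lambda p:(240+(p[0]-1.5)/4,120+(p[1]-1.5)/4)
sz=lambda p:(215+(p[0]-1.5)/4,120+(p[1]-1.5)/4)
for n,a in [("f+",(526,222)),("f-",(534,380)),("edge+",(670,212))]:
    print(n,W2F(atz("top",tz(a),39)))
for n,a in [("r-",(70,135)),("r+",(-2,235)),("f+",(160,293)),("f-",(232,188))]:
    print(n,W2F(atz("scene",sz(a),39)))
E
```

```text
f+ [  36.  -124.5]
f- [ -71.  -120.1]
edge+ [  36.4 -223.1]
r- [ -48.8 -232.4]
r+ [  32.3 -232.7]
f+ [  35.4 -132.1]
f- [ -46.9 -129.1]
```

Request:
{"fn": "carry_out", "kwargs": {"series": [[[-3,1,0,0,0,0],[-6,1,0,0,0,0],[-8,1,0,0,0,0],[-8,1,0,0,0,0]]]}}

```text
time_s: 4.07
eef_pos: [518.8, -167.9, 12.6]
tool_rot: [0.139, -3.138, -0.0]
wrist_force: [-1.7, -0.1, 1.6]
gripper_width: 60.2
```

```bash
python3 - <<'E'
from h import *
now();goal(-100,-176,12,90);goal(-100,-176,130,90)
E
```

```text
t 4.07 tcp fence [ -56.4 -176.2] z 12.6 yaw 89.97 tilt z [-0.  0. -1.] F [-1.7 -0.1  1.6] q [-0.31  0.25 -0.38  0.94  0.   -0.4 ] w 60.2
goal (-100, -176, 12, 90) shift [43.6  0.2  0.6] turn [ 0.   -0.01 -0.03]
goal (-100, -176, 130, 90) shift [  43.6    0.2 -117.4] turn [ 0.   -0.01 -0.03]
```

Request:
{"fn": "carry_out", "kwargs": {"series": [[[10,0,0,0,0,0],[22,0,0,0,0,0],[24,0,-20,0,0,0],[24,-4,-50,0,0,-6],[16,-14,-85,0,0,-12],[5,-28,-115,0,0,-18],[-8,-44,-135,0,0,-25],[-22,-60,-140,0,0,-32],[-36,-76,-140,0,0,-39],[-48,-90,-140,0,0,-46],[-56,-99,-140,0,0,-53],[-56,-99,-140,0,0,-60]]], "fingers": 40}}

```text
time_s: 5.07
eef_pos: [583.9, -263.3, 152.1]
tool_rot: [-1.696, 2.644, -0.001]
wrist_force: [-0.8, 0.5, 0.4]
gripper_width: 40.1
```

```bash
python3 - <<'E'
from h import *
now();goal(0,-275,150,180)
E
```

```text
t 5.07 tcp fence [  -0. -277.] z 152.1 yaw 150.25 tilt z [ 0.001 -0.    -1.   ] F [-0.8  0.5  0.4] q [-0.42  0.35  0.08  1.29  0.   -1.56] w 40.1
goal (0, -275, 150, 180) shift [-1.7  1.   2.1] turn [-4.000e-02 -1.000e-02 -2.975e+01]
```

Request:
{"fn": "carry_out", "kwargs": {"series": [[[0,0,0,0,0,-7],[0,0,0,0,0,-14],[0,0,0,0,0,-21],[0,0,0,0,0,-27],[0,0,0,0,0,-29.7],[0,0,0,0,0,-29.7]]]}}

```text
time_s: 5.57
eef_pos: [583.1, -263.3, 152.3]
tool_rot: [-2.318, 2.12, -0.001]
wrist_force: [0.3, -1.1, -0.3]
gripper_width: 39.9
```

```bash
python3 - <<'E'
from h import *;import cv2
now()
for n in("top","scene"):
    im=bot.snapshot(n);cv2.imwrite(f"pics/{n}4.png",im[:,:,::-1])
    c=im[120:270,240:440] if n=="top" else im[120:270,195:395]
    cv2.imwrite(f"pics/{n}4z.png",cv2.resize(c[:,:,::-1],None,fx=4,fy=4,interpolation=cv2.INTER_CUBIC))
im=bot.snapshot("wrist");cv2.imwrite("pics/w4.png",im[:,:,::-1])
print(bot.calibration("wrist")["pose"])
goal(0,-260,11,180)
E
```

```text
t 5.57 tcp fence [  -0.8 -276.9] z 152.3 yaw -180.0 tilt z [ 0.001 -0.    -1.   ] F [ 0.3 -1.1 -0.3] q [-0.42  0.35  0.08  1.29  0.   -2.08] w 39.9
[[-9.96327153e-01  8.13610531e-02  2.66942692e-02  5.90109449e+02]
 [-8.56214043e-02 -9.42644568e-01 -3.22630120e-01 -3.47119496e+02]
 [-1.08631853e-03 -3.23730750e-01  9.46148625e-01  2.95471612e+02]
 [ 0.00000000e+00  0.00000000e+00  0.00000000e+00  1.00000000e+00]]
goal (0, -260, 11, 180) shift [-17.   -0.3 141.3] turn [-0.05 -0.02 -0.14]
```

View pics/top4z.png

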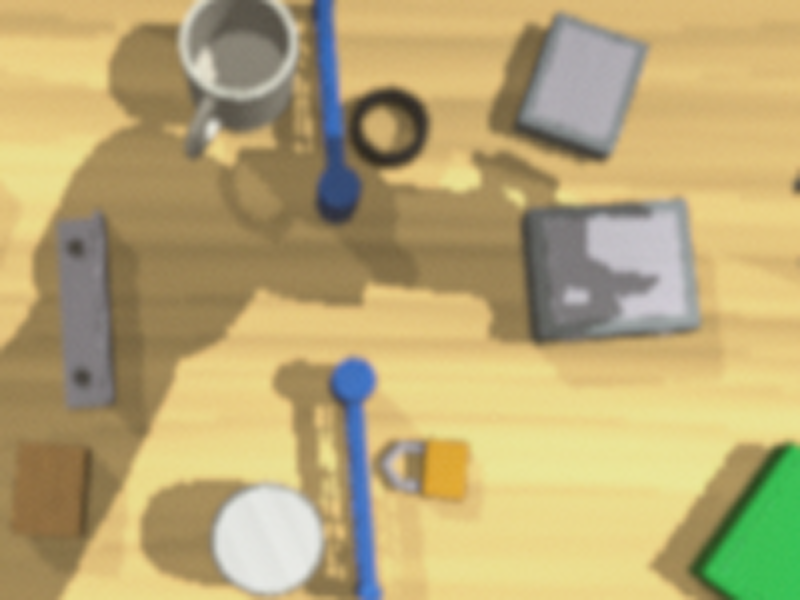

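View pics/scene4z.png

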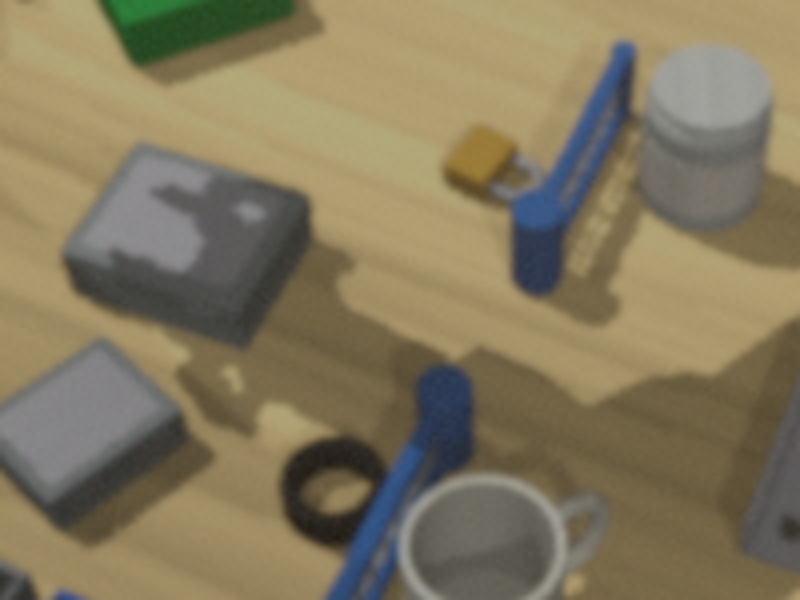

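View pics/w4.png

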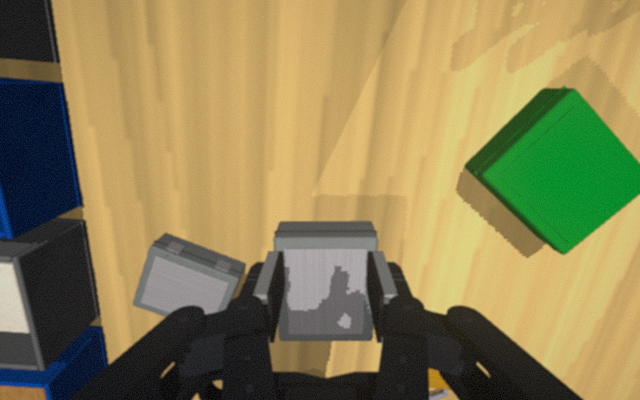

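```bash
python3 - <<'E'
from h import *
np.set_printoptions(precision=1,suppress=True)
tz=lambda p:(240+(p[0]-1.5)/4,120+(p[1]-1.5)/4)
sz=lambda p:(195+(p[0]-1.5)/4,120+(p[1]-1.5)/4)
A=[(525,208),(687,199),(700,328),(537,342)];B=[(242,308),(68,253),(140,145),(309,196)]
print(W2F(np.array([tri([ray("top",tz(a)),ray("scene",sz(b))])[0] for a,b in zip(A,B)])))
P=W2F(np.array([atz("top",tz(a),39) for a in A]));print(P,P.mean(0))
c=(A); 
for sgn,q in((1,(340,187)),(-1,(353,380))): print("post",W2F(atz("top",tz(q),60)))
# wrist corners top
w=[(372,340),(280,340),(276,238),(376,238)]
P=W2F(np.array([atz("wrist",a,39) for a in w]));print(P,P.mean(0))
E
```

```text
[[  45.4 -124.9]
 [  44.3 -234.5]
 [ -43.4 -236.6]
 [ -44.6 -127.6]]
[[  45.6 -124.7]
 [  44.6 -235.7]
 [ -43.9 -235.1]
 [ -45.8 -124.4]] [   0.1 -180. ]
post [63.5  0.5]
post [-64.6   1.5]
[[ -45.2 -130. ]
 [  42.9 -130.2]
 [  41.3 -237.9]
 [ -44.  -237.7]] [  -1.3 -184. ]
```

Request:
{"fn": "carry_out", "kwargs": {"series": [[[0,0,15,0,0,0],[0,0,40,0,0,0],[0,-0.5,65,0,0,0],[0,-0.5,90,0,0,0],[0,-0.5,112,0,0,0],[-4,-0.5,128,0,0,0],[-8,-0.5,134,0,0,0],[-12,-0.5,134,0,0,0],[-15,-0.5,134,0,0,0],[-15,-0.5,134,0,0,0]]], "fingers": 25}}

```text
time_s: 6.55
eef_pos: [583.6, -248.0, 19.9]
tool_rot: [-2.315, 2.122, -0.004]
wrist_force: [0.2, -0.3, -0.9]
gripper_width: 25.2
```

```bash
python3 - <<'E'
from h import *;import cv2
now()
for n in("top","scene"):
    im=bot.snapshot(n)
    c=im[120:270,240:440] if n=="top" else im[80:230,175:375]
    cv2.imwrite(f"pics/{n}5z.png",cv2.resize(c[:,:,::-1],None,fx=4,fy=4,interpolation=cv2.INTER_CUBIC))
im=bot.snapshot("wrist");cv2.imwrite("pics/w5.png",im[:,:,::-1])
goal(0,-100,18,180)
E
```

```text
t 6.55 tcp fence [   1.  -261.8] z 19.9 yaw -180.12 tilt z [ 0.003 -0.001 -1.   ] F [ 0.2 -0.3 -0.9] q [-0.4   0.4  -0.15  1.01  0.   -2.06] w 25.2
goal (0, -100, 18, 180) shift [-162.4    1.4    1.5] turn [-0.17 -0.08 -0.14]
```

View pics/scene5z.png

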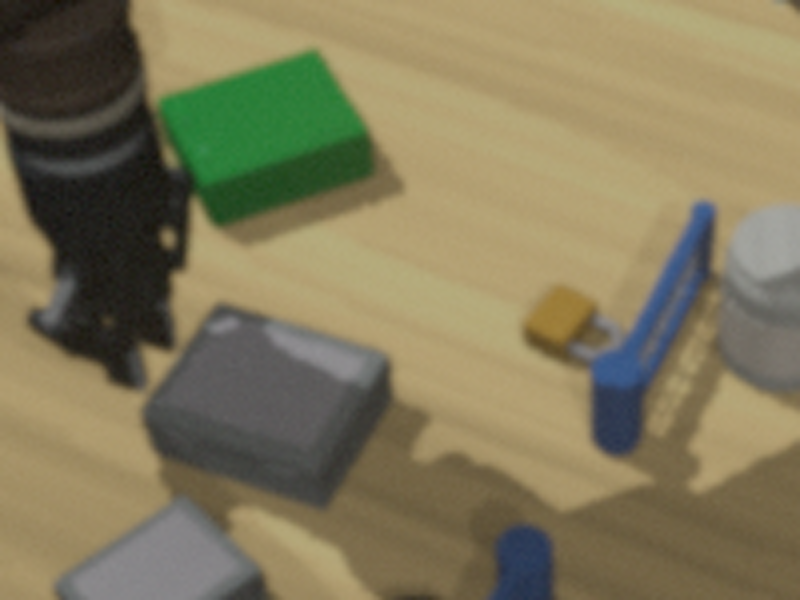

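View pics/w5.png

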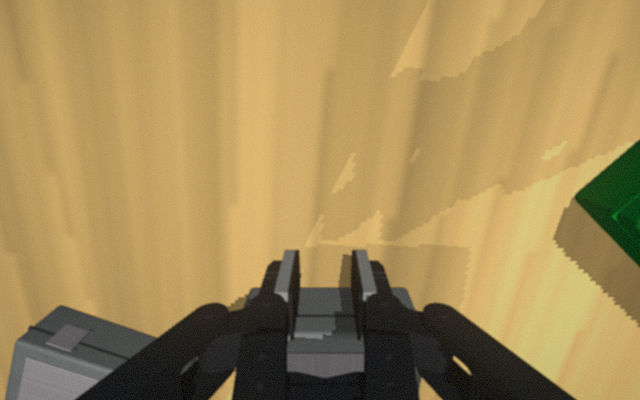

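Request:
{"fn": "carry_out", "kwargs": {"series": [[[-6,1,1,0,0,0],[-14,1,1,0,0,0],[-22,1,1,0,0,0],[-30,1,1,0,0,0],[-38,1,1,0,0,0],[-46,1,1,0,0,0],[-54,1,1,0,0,0],[-62,1,1,0,0,0],[-70,1,1,0,0,0],[-78,1,1,0,0,0],[-84,1,1,0,0,0],[-84,1,1,0,0,0]]]}}

```text
time_s: 7.7
eef_pos: [575.5, -163.5, 19.0]
tool_rot: [-2.315, 2.12, -0.005]
wrist_force: [-0.1, -0.6, 0.1]
gripper_width: 25.3
```

```bash
python3 - <<'E'
from h import *;import cv2
now()
for n in("top","scene"):
    im=bot.snapshot(n)
    c=im[120:270,240:440] if n=="top" else im[80:230,175:375]
    cv2.imwrite(f"pics/{n}6z.png",cv2.resize(c[:,:,::-1],None,fx=4,fy=4,interpolation=cv2.INTER_CUBIC))
goal(0,-100,18,180)
E
```

```text
t 7.7 tcp fence [   0.5 -176.8] z 19.0 yaw -180.06 tilt z [ 0.004 -0.    -1.   ] F [-0.1 -0.6  0.1] q [-0.28  0.34 -0.25  0.98  0.   -1.94] w 25.3
goal (0, -100, 18, 180) shift [-77.   -0.1   0.3] turn [-0.12  0.02 -0.07]
```

View pics/top6z.png

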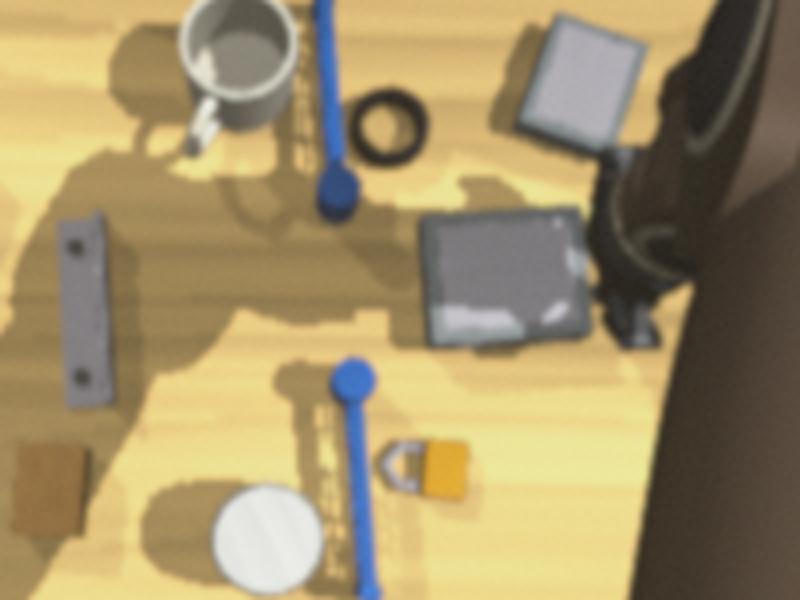

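View pics/scene6z.png

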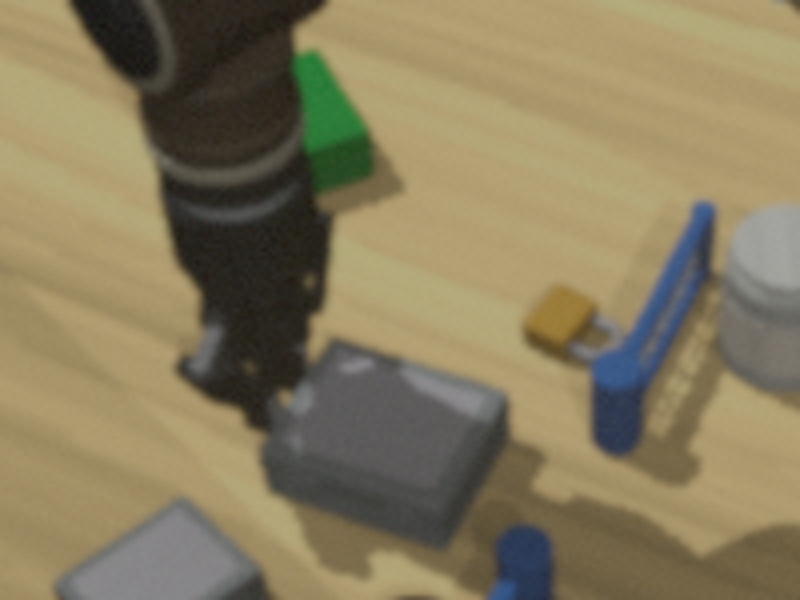

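```bash
cat >> h.py <<'E'
tz=lambda p:(240+(p[0]-1.5)/4,120+(p[1]-1.5)/4)
def pose(A): # f+,r+,r-,f- in top zoom px
    P=W2F(np.array([atz("top",tz(a),39) for a in A]))
    r=np.degrees(np.arctan2(-(P[0]-P[1])[0],(P[0]-P[1])[1])),np.degrees(np.arctan2(-(P[3]-P[2])[0],(P[3]-P[2])[1]))
    q=np.degrees(np.arctan2((P[0]-P[3])[1],(P[0]-P[3])[0])),np.degrees(np.arctan2((P[1]-P[2])[1],(P[1]-P[2])[0]))
    print(P.round(1).tolist(),P.mean(0).round(1),"yaw sides",np.round(r,1),"ends",np.round(q,1))
E
python3 - <<'E'
from h import *
pose([(420,216),(583,207),(592,336),(430,348)])
E
```

```text
[[44.8, -53.2], [43.7, -164.2], [-44.3, -161.7], [-44.9, -52.6]] [  -0.2 -107.9] yaw sides [-0.5  0.3] ends [-0.4 -1.6]
```

Request:
{"fn": "carry_out", "kwargs": {"series": [[[-5,0,0,0,0,0],[-11,0,0,0,0,0],[-17,0,0,0,0,0],[-23,0,0,0,0,0],[-29,0,0,0,0,0],[-35,0,0,0,0,0],[-41,0,0,0,0,0],[-47,0,0,0,0,0],[-53,0,0,0,0,0],[-59,0,0,0,0,0],[-64,0,0,0,0,0],[-64,0,0,0,0,0]]]}}

```text
time_s: 8.8
eef_pos: [569.0, -98.5, 18.1]
tool_rot: [-2.316, 2.119, 0.0]
wrist_force: [0.3, 0.3, 0.9]
gripper_width: 24.8
```

```bash
python3 - <<'E'
from h import *;import cv2
now()
for n in("top","scene"):
    im=bot.snapshot(n)
    c=im[120:270,240:440] if n=="top" else im[110:260,215:415]
    cv2.imwrite(f"pics/{n}7z.png",cv2.resize(c[:,:,::-1],None,fx=4,fy=4,interpolation=cv2.INTER_CUBIC))
goal(0,39,20,180)
E
```

```text
t 8.8 tcp fence [  -0.2 -111.5] z 18.1 yaw -180.0 tilt z [ 0.002  0.002 -1.   ] F [0.3 0.3 0.9] q [-0.17  0.3  -0.29  0.97  0.   -1.83] w 24.8
goal (0, 39, 20, 180) shift [-151.1   -0.2   -1.6] turn [-0.1   0.1  -0.02]
```

View pics/top7z.png

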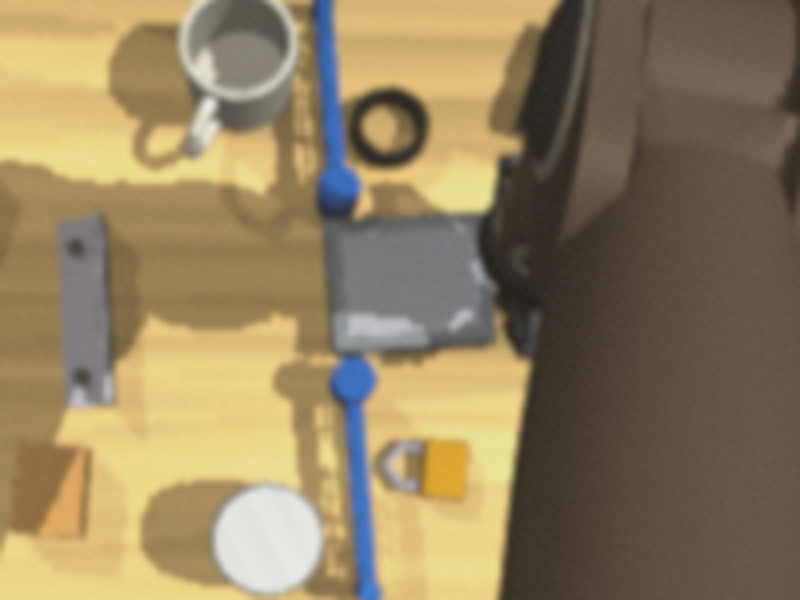

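View pics/scene7z.png

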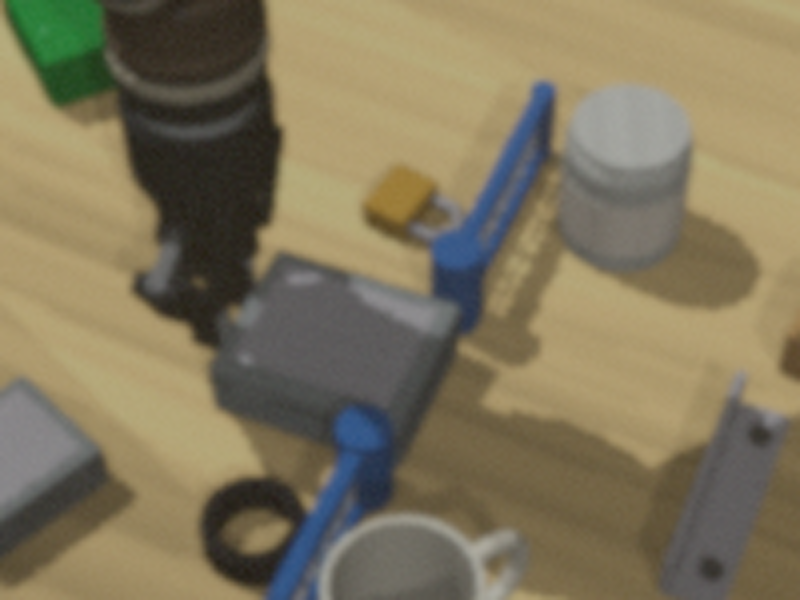

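```bash
python3 - <<'E'
from h import *
pose([(327,220),(489,211),(496,343),(336,353)])
E
```

```text
[[46.1, 9.6], [45.2, -100.1], [-44.6, -96.9], [-44.0, 10.2]] [  0.7 -44.3] yaw sides [-0.5 -0.3] ends [-0.4 -2. ]
```

Request:
{"fn": "carry_out", "kwargs": {"series": [[[-5,0,-1,0,0,0],[-11,0,-2,0,0,0],[-17,0,-2,0,0,0],[-23,0,-2,0,0,0],[-29,0,-2,0,0,0],[-35,0,-2,0,0,0],[-41,0,-2,0,0,0],[-47,0,-2,0,0,0],[-53,0,-2,0,0,0],[-59,0,-2,0,0,0],[-64,0,-2,0,0,0],[-64,0,-2,0,0,0]]]}}

```text
time_s: 9.9
eef_pos: [563.2, -34.0, 20.3]
tool_rot: [-2.317, 2.117, 0.001]
wrist_force: [1.3, 0.7, 0.6]
gripper_width: 24.7
```

```bash
python3 - <<'E'
from h import *;import cv2
now()
for n in("top","scene"):
    im=bot.snapshot(n)
    c=im[120:270,240:440] if n=="top" else im[110:260,235:435]
    cv2.imwrite(f"pics/{n}8z.png",cv2.resize(c[:,:,::-1],None,fx=4,fy=4,interpolation=cv2.INTER_CUBIC))
goal(0,39,20,180)
E
```

```text
t 9.9 tcp fence [ -0.2 -46.8] z 20.3 yaw -179.95 tilt z [ 0.002  0.003 -1.   ] F [1.3 0.7 0.6] q [-0.06  0.28 -0.32  0.97  0.   -1.72] w 24.7
goal (0, 39, 20, 180) shift [-86.5  -0.    0.6] turn [-0.13  0.14  0.02]
```

View pics/top8z.png

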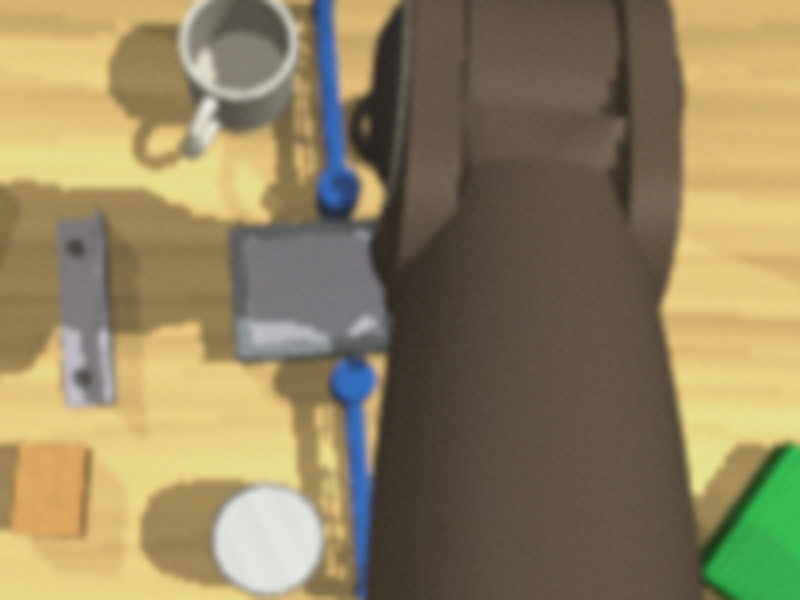

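View pics/scene8z.png

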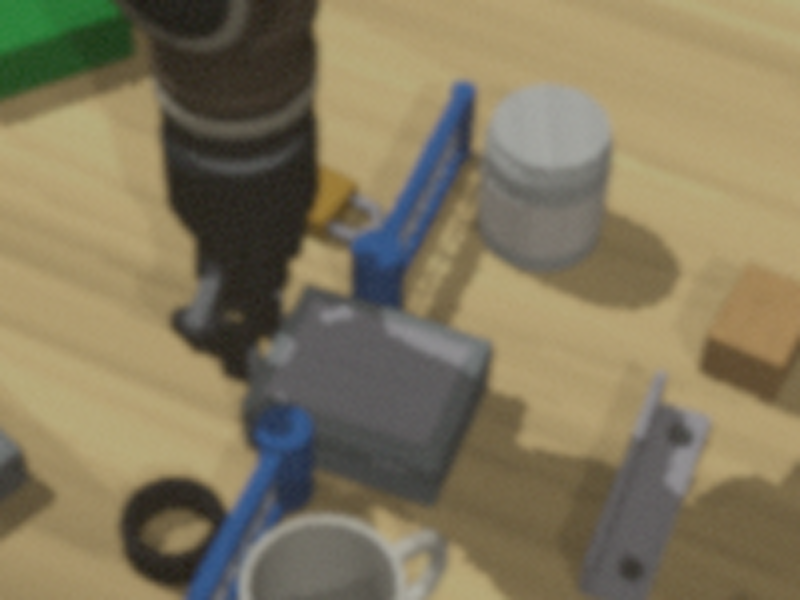

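Request:
{"fn": "carry_out", "kwargs": {"series": [[[-5,0,0,0,0,0],[-11,0,0,0,0,0],[-17,0,0,0,0,0],[-23,0,0,0,0,0],[-29,0,0,0,0,0],[-35,0,0,0,0,0],[-41,0,0,0,0,0],[-47,0,0,0,0,0],[-53,0,0,0,0,0],[-59,0,0,0,0,0],[-64,0,0,0,0,0],[-64,0,0,0,0,0]]]}}

```text
time_s: 11.0
eef_pos: [557.6, 30.4, 20.6]
tool_rot: [-2.317, 2.116, 0.002]
wrist_force: [-0.0, -0.3, 0.1]
gripper_width: 24.9
```

```bash
python3 - <<'E'
from h import *;import cv2
now()
for n in("top","scene"):
    im=bot.snapshot(n)
    c=im[120:270,240:440] if n=="top" else im[110:260,255:455]
    cv2.imwrite(f"pics/{n}9z.png",cv2.resize(c[:,:,::-1],None,fx=4,fy=4,interpolation=cv2.INTER_CUBIC))
goal(0,39,20,180)
E
```

```text
t 11.0 tcp fence [-0.1 17.8] z 20.6 yaw -179.92 tilt z [ 0.002  0.004 -1.   ] F [-0.  -0.3  0.1] q [ 0.05  0.27 -0.34  0.96  0.   -1.61] w 24.9
goal (0, 39, 20, 180) shift [-21.8  -0.1   0.7] turn [-0.13  0.2   0.06]
```

View pics/top9z.png

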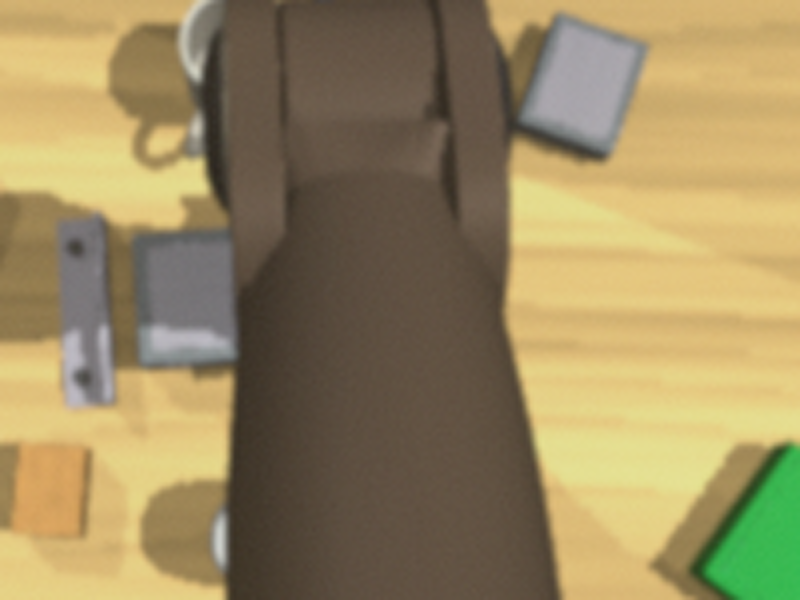

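View pics/scene9z.png

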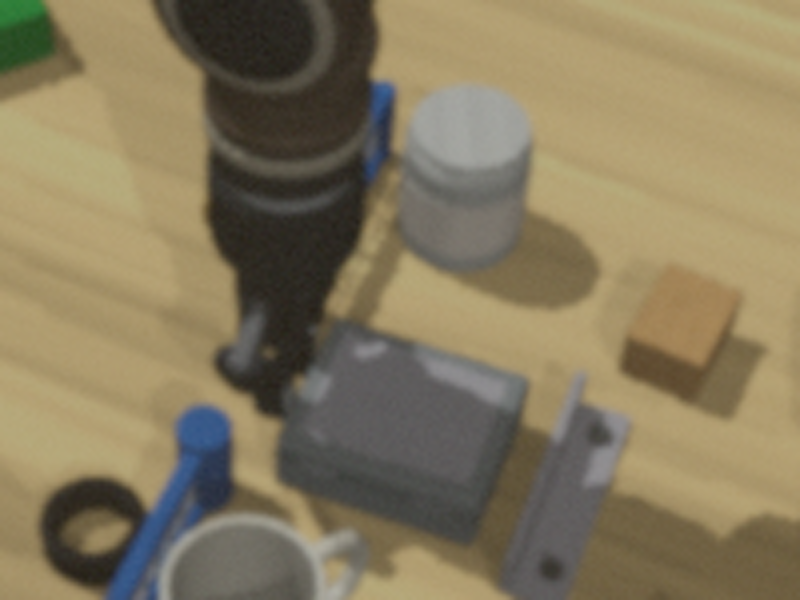

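Request:
{"fn": "carry_out", "kwargs": {"series": [[[-3,0,0,0,0,0],[-7,0,0,0,0,0],[-11,0,0,0,0,0],[-14,0,0,0,0,0],[-16,0,0,0,0,0],[-18,0,0,0,0,0],[-19,0,0,0,0,0],[-20,0,0,0,0,0],[-20,0,0,0,0,0]]]}}

```text
time_s: 11.85
eef_pos: [555.8, 49.9, 20.6]
tool_rot: [-2.316, 2.116, 0.002]
wrist_force: [-0.0, -1.5, -0.7]
gripper_width: 25.1
```

Request:
{"fn": "carry_out", "kwargs": {"series": [[[-0.5,0,0,0,0,0],[-1,0,0,0,0,0],[-1.5,0,0,0,0,0],[-2,0,0,0,0,0],[-2,0,0,0,0,0]]]}}

```text
time_s: 12.27
eef_pos: [555.7, 50.1, 20.6]
tool_rot: [-2.317, 2.119, -0.002]
wrist_force: [0.4, -9.4, -0.2]
gripper_width: 25.1
```

Request:
{"fn": "carry_out", "kwargs": {"series": [[[-1,0,0,0,0,0],[-2,0,0,0,0,0],[-3,0,0,0,0,0],[-3,0,0,0,0,0]]]}}

```text
time_s: 12.6
eef_pos: [555.7, 50.1, 20.7]
tool_rot: [2.314, -2.12, 0.01]
wrist_force: [0.2, -14.7, 0.4]
gripper_width: 24.9
```

```bash
python3 - <<'E'
from h import *;import cv2
now()
for n in("top","scene"):
    im=bot.snapshot(n)
    c=im[120:270,240:440] if n=="top" else im[110:260,275:475]
    cv2.imwrite(f"pics/{n}10z.png",cv2.resize(c[:,:,::-1],None,fx=4,fy=4,interpolation=cv2.INTER_CUBIC))
E
```

```text
t 12.6 tcp fence [-0.2 37.7] z 20.7 yaw -180.09 tilt z [ 0.003 -0.007 -1.   ] F [  0.2 -14.7   0.4] q [ 0.09  0.27 -0.34  0.96 -0.01 -1.56] w 24.9
```

View pics/top10z.png

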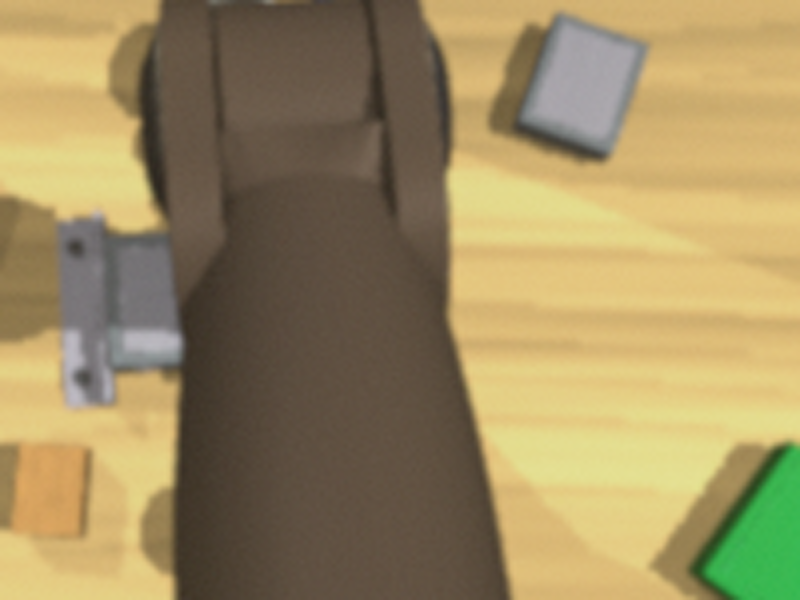

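View pics/scene10z.png

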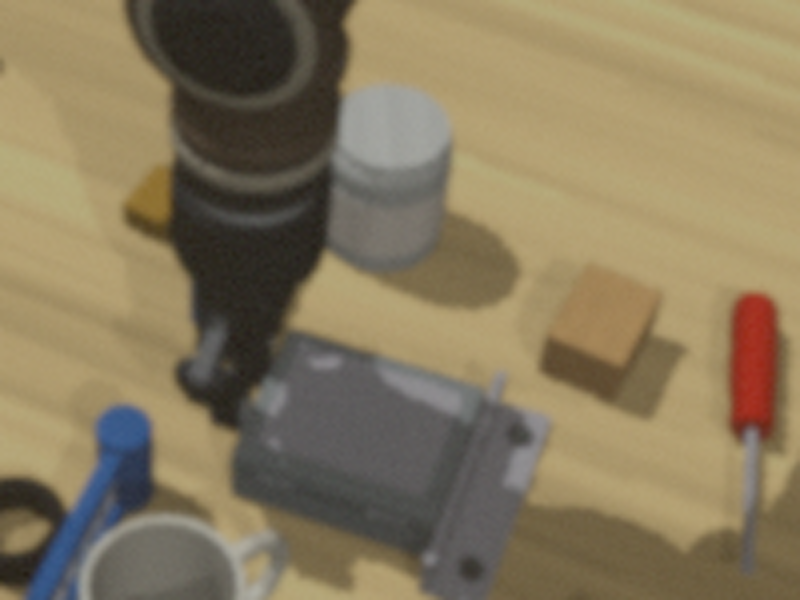

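Request:
{"fn": "carry_out", "kwargs": {"series": [[[4,0,0,0,0,0],[10,0,0,0,0,0],[18,0,0,0,0,0],[20,0,-10,0,0,0],[20,0,-30,0,0,0],[20,0,-55,0,0,0],[20,0,-80,0,0,0],[30,0,-110,0,0,0],[60,0,-140,0,0,0],[95,0,-160,0,0,0],[130,0,-175,0,0,0],[165,0,-180,0,0,0]]]}}

```text
time_s: 13.7
eef_pos: [570.7, -114.4, 206.2]
tool_rot: [-2.317, 2.121, -0.016]
wrist_force: [1.9, 0.0, 0.5]
gripper_width: 25.0
```

Request:
{"fn": "carry_out", "kwargs": {"series": [[[35,0,0,0,0,0],[70,0,0,0,0,0],[105,0,0,0,0,0],[135,0,0,0,0,0],[155,0,0,0,0,0],[160,0,0,0,0,0],[160,0,0,0,0,0]]]}}

```text
time_s: 14.28
eef_pos: [584.6, -275.2, 207.5]
tool_rot: [-2.314, 2.123, -0.016]
wrist_force: [-0.2, 0.0, 0.5]
gripper_width: 24.8
```

```bash
python3 - <<'E'
from h import *;import cv2
now()
for n in("top","scene"):
    im=bot.snapshot(n)
    cv2.imwrite(f"pics/{n}11.png",im[:,:,::-1])
    c=im[120:270,240:440] if n=="top" else im[110:260,275:475]
    cv2.imwrite(f"pics/{n}11z.png",cv2.resize(c[:,:,::-1],None,fx=4,fy=4,interpolation=cv2.INTER_CUBIC))
E
```

```text
t 14.28 tcp fence [  -0.4 -288.9] z 207.5 yaw -180.18 tilt z [ 0.008 -0.006 -1.   ] F [-0.2  0.   0.5] q [-0.44  0.35  0.2   1.41 -0.   -2.1 ] w 24.8
```

View pics/top11z.png

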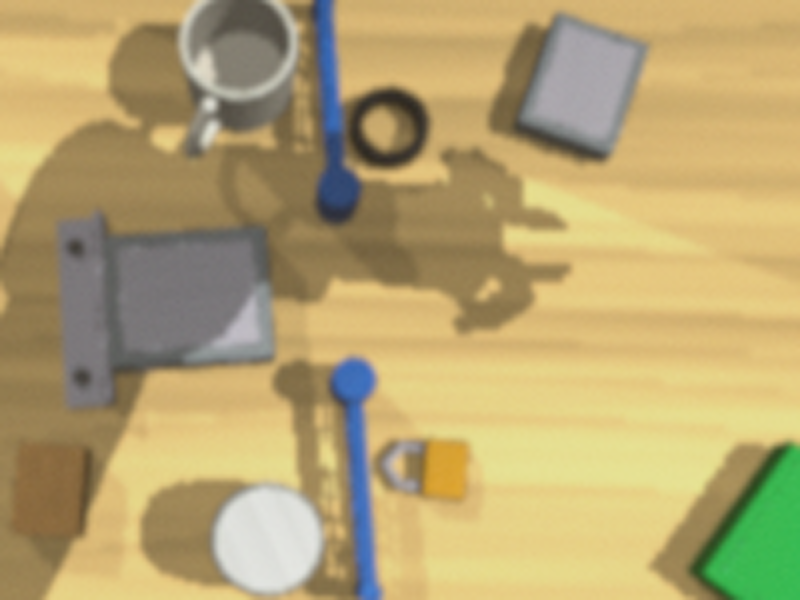

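View pics/scene11z.png

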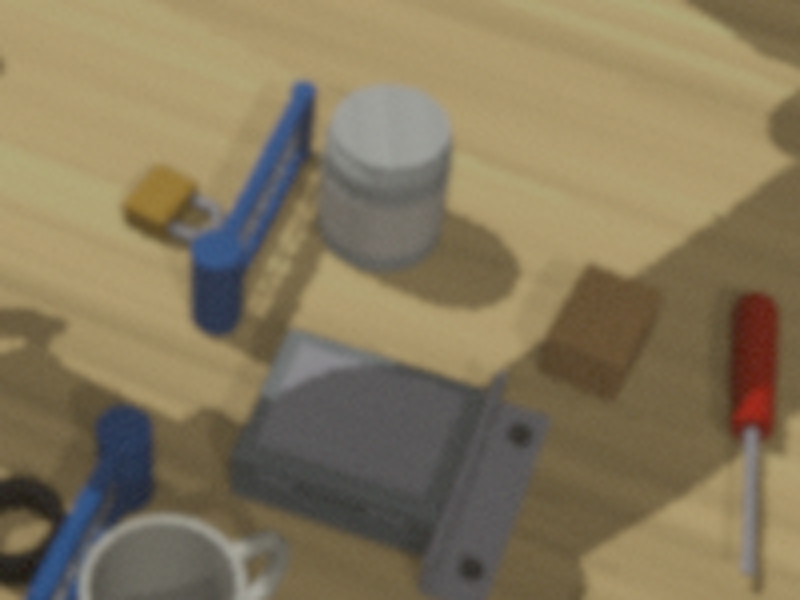

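```bash
python3 - <<'E'
from h import *;import cv2
pose([(105,237),(266,228),(273,360),(114,371)])
for a in((100,215),(112,403)):print(W2F(atz("top",tz(a),30)))
print(bot.sign_off())
E
```

```text
[[44.3, 158.6], [43.4, 50.9], [-45.8, 52.2], [-45.9, 157.4]] [ -1.  104.8] yaw sides [-0.5  0. ] ends [ 0.8 -0.9]
[ 61.42770543 162.03071905]
[-66.14165069 160.72003201]
the job is handed in; nothing more can be done
None
```

The grey case is through the opening and seated squarely against the stop rail. The job is handed in at about 14 s of the 72 s allowed; the hand-in reports no verdict.

**What I did:** I first pushed the case sideways with both fingers, which centred and squared it in front of the opening. I then pushed its short end between the posts and on to the rail. The arm stalled there at about 15 N, and I backed off and lifted clear.

**Last checks:**
- **Position:** the case's centre measured x = -1, y = 104.8 mm from the opening, against a target of 0 and 105. The camera calibration is only good to about 2 mm.
- **Squareness:** its yaw read within 1 degree of square. The four edge readings scattered between -0.9 and +0.8 degrees.
- **Seating:** its leading end read 157.4–158.6 mm, against 160.7–162.0 mm for the rail's top edge in the same picture. The stall under load shows it was in contact. The 2–3 mm difference is within the measuring error, but it was not resolved further.
- **Other things:** the tape, padlock, mug, tin, carton, screwdriver and the decoy boxes look unmoved in the pictures compared with the earlier views. I did not separately check the orange box in the final pictures.
- **Robot:** it is clear of everything, with the tool 207 mm up on the starting side.

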